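# Load the spring balance with its S-hook weight

## Robot

A 6-joint arm with a two-finger parallel gripper is mounted at the origin on a cart in front of the work surface, level with it; the furniture and walls round the work are solid. World frame = base frame: x ahead of the robot, y to its left, z up, the work surface at z = 0. Lengths are in m, angles in rad, forces in N, time in s.
With the tool pointing down it reaches from about 0.25 to 0.725 m from the base axis. Payload 4 kg.
Tool frame: the origin (TCP) lies midway between the tips of the shut fingers; the grasp point (between the pads) lies 19 mm behind it; z points along the fingers, y is the line along which they close (so a half turn about z gives the same grasp; the last joint's range is limited). The gripper opens to 85 mm and grips with 20 to 120 N. Pads are 22 mm wide; open, the fingers measure 114 mm over their backs; the gripper's body (76 mm by 85 mm) begins 54 mm behind the grasp point. The pads swing forward as they close: fully open they stand 13 mm farther back than shut.
Start: joints at [1.317, 0.241, 0.005, 1.335, 0, 1.571], TCP at [0.126, 0.484, 0.231] pointing down, gripper open.
Joint ranges: [-2.72, 2.72], [-1.05, 1.87], [-1.09, 1.28], [-1.99, 2.15], [-1.42, 1.44], [-3.14, 3.14]. Speed limits (rad/s): [2.79, 2.79, 3.14, 3.14, 3.14, 3.14].

## Interface

Orientations are given as a unit quaternion [x, y, z, w].
In Python, from workcell import bot gives the robot as it stands. The module is installed in compiled form; this text tells all that it offers.
- The arm moves only by the tool drive_tool, never from a script. Its arguments are lists of equal length, an entry for each row: "slide": the shift along the tool's x, y, z scaled (see below), a list of three; "rotation": the turn, a rotation vector about the tool's x, y, z scaled (see below), a list of three. A call has exactly 8 rows; each row is the pose to reach, as a shift and turn from the pose commanded when the call began, along the tool's axes at that moment; what a row does not reach only later rows make up. The controller multiplies each number of a shift by 250 mm and each number of a turn by 0.5 rad. A row lasts 1/8 s, in which the tool goes at most 62.5 mm and 10.7 degrees, less where a joint would pass 70% of its speed; a pose out of reach is approached as far as the arm can. A call with a number of a shift or a turn outside -1 to 1 is refused whole. A call with a gripper value outside its range is refused whole. "gripper" is the opening, from 0 (shut) to 1 (fully open), set as the call begins (left out, the last holds). The fingers move at their own pace and stop on an object; the grip force is fixed at half the most. Time passes only in rows, so rows that repeat a pose let the fingers close, or fill a call up. It gives the time, the measured TCP pose, the force, the opening and the grip force at its end, in the units of the state.
- bot.get_obs(): the state, without advancing time (a new reading comes with each control period).
- bot.camera(name): name is "scene" or "top"; returns a dict with "image" (420x560x3 uint8, red, green, blue), "z_map" (420x560 float32, m along the optical axis (not along the pixel's ray), 0 where there is no reading), "camera_matrix" (3x3 intrinsics, pixels), "xyz" and "orientation" of the camera in the world. Camera axes: x right, y up, looking along -z (the intrinsics and any distortion apply to the point x, -y, -z); pixel columns grow to the right and rows downward; lengths in m; the calibration is good to about 2 mm. A picture is of the moment at which its call begins.
- bot.job_done(): hands the job in; it is judged then, once.
The state is a dict: "clock": time; "joint_pos": joint angles; "joint_vel": joint speeds; "tau": joint torques, N m; "eef_pos": TCP position; "tool_rot": TCP orientation; "ft_force": force on the tool from outside, world axes, zero at the start; "ft_torque": the same for the moment, N m; "grip_width": finger opening in m; "grasp_force": force on a finger pad.
Only numpy, scipy, OpenCV 4.12 (cv2) and the standard library are available. Lean on these libraries where they do the work, as an engineer would, in place of code of your own. Each camera call takes 0.05 s, during which the arm holds its last target. There are 200 camera calls.

## Task

Take the weighted S-hook out of its slotted block, work its upper end through the small hole in the flat lug of the spring balance, feeling for the hole with a light touch, and let the weight down gently until it hangs freely from the hole and the sprung lug carries it. Leave the things standing around where they are.

Things in the scene. Friction and masses are not known exactly. Their poses are not given: they have to be found in the camera images.
- shook_grip (a point): Weighted steel S-hook, 0.45 kg: a block 32 (x) x 46 (y) x 40 (z) mm with a wire hook above and one below. This point is on the block's centre axis, 10 mm below its top: grip here across the 46 mm (y). z is up; the upper hook opens towards +y. At the start the block stands on a grey slotted block, 80 x 80 x 40 mm, with its lower hook (24 mm deep) in the slot: lift straight up.
- shook_bar (a point): Middle of the S-hook's upper bar, 27.5 mm above the grip point. 5 mm round wire, all in the y-z plane: stem up from the block at y -8 mm, level bar at this height to y +8 mm, there a tip turned down, its end 6.5 mm below this point. Bar and tip pass through a hole as one piece 9 mm high, 5 mm wide, ending at y +10.5 mm. Between stem and tip 11 mm; from tip down to block 11 mm. Same axes.
- balance: Spring balance, fixed: grey foot 150 x 130 x 12 mm, steel column, grey head 46 mm wide, 110 to 207 mm high. Origin at the column's axis on the worktop; x points away from the lug, z up. A flat upright steel lug, 3 mm thick (y), 23 mm high, stands out of a dark carrier in the head along -x. Weight and fingers hang on both sides of it: the block is wider than the lug.
- balance_mid (a point): The lug has a round 12 mm hole through it along y, its centre 12.5 mm from the lug's free end, 11.5 mm from its lower and its upper edge. This point, fixed to the head 150 mm up, 105 mm in front of the column, is the hole's centre at mid adjustment. In truth the hole is up to 7 mm higher or lower and 12 mm nearer or farther along x (not measured; y exact): feel for lower edge and free end, or search.
- lug (a joint): Downward travel of the sprung lug on its vertical slide, m. 0 = unloaded, against its upper stop; it begins to move at about 2.4 N and then gives 3.3 mm per newton; the freely hanging S-hook brings it down 6 to 7.5 mm.
- beaker_100: Small glass beaker, 53 mm wide, 70 mm high; origin at its underside. Bystander.
- specimen_cup_1: Lidded specimen cup, 51 mm wide, 64 mm high; origin at its underside. Bystander.
- bench_timer: Small bench timer, 39 x 68 x 51 mm; origin at its underside. Bystander.
- petri_1: Petri dish, 60 mm wide, 16 mm high; origin at its underside. Bystander.
Things that resemble listed ones, but are neither listed nor needed, are in the scene too. What is shaped like the part that bears shook_grip but pink is not meant.

How it is judged:
By the outcome, as a careful person would: the job done as asked, in the order asked, and still so for the second after the job is handed in, with the robot touching nothing.
It also fails if it takes over 69 s, if anything falls off the work surface, if the arm or the gripper's body presses on something with over 40 N, if the wrist force passes 120 N, or if a joint passes its speed limit or range.

## Working session

There is one attempt and no reset: what is moved stays moved. The work goes in short steps, Python scripts to look and compute and a tool call to move; the robot and the scene stay as the last step left them, time stands still between calls to the robot, and variables do not carry over. Pictures are saved under pics/ and viewed, at most 10 in all, crops included, and the job is handed in when it is done.

Besides the shell and the picture viewer there is one more tool, called after "Call:" in YAML: its name, and indented under it one key for each argument. drive_tool: Moves the arm, as the interface text tells. Shifts and turns lie within -1 to 1; 1 stands for 250 mm of shift or 0.5 rad of turn. Its arguments: {"type":"object","properties":{"slide":{"type":"array","items":{"type":"array","items":{"type":"number"}}},"rotation":{"type":"array","items":{"type":"array","items":{"type":"number"}}},"gripper":{"type":"number"}},"required":["slide","rotation"]}

```bash
mkdir -p pics
cat > h.py <<'E'
import numpy as np, cv2
from scipy.spatial.transform import Rotation as R
from workcell import bot
def shot(n):
    c=bot.camera(n); np.savez(f'{n}.npz',**c); return c
def load(n): return dict(np.load(f'{n}.npz'))
def px(c,u,v,z=None):
    K=c['camera_matrix']; d=c['z_map'][int(v),int(u)] if z is None else z
    p=np.array([(u-K[0,2])/K[0,0]*d,-(v-K[1,2])/K[1,1]*d,-d])
    return R.from_quat(c['orientation']).apply(p)+c['xyz']
def cloud(c):
    v,u=np.mgrid[:420,:560]; K=c['camera_matrix']; d=c['z_map']
    p=np.stack([(u-K[0,2])/K[0,0]*d,-(v-K[1,2])/K[1,1]*d,-d],-1)
    return (R.from_quat(c['orientation']).apply(p.reshape(-1,3))+c['xyz']).reshape(420,560,3)
def save(c,f,box=None,s=1):
    im=c['image'][...,::-1]
    if box: im=im[box[1]:box[3],box[0]:box[2]]
    cv2.imwrite('pics/'+f,cv2.resize(im,None,fx=s,fy=s,interpolation=cv2.INTER_CUBIC))
E
python3 - <<'E'
from h import *
a=shot('scene');b=shot('top')
for c in(a,b):print(c['xyz'],c['orientation'],c['camera_matrix'].tolist())
save(a,'s0.png');save(b,'t0.png')
o=bot.get_obs();print(o)
E
```

```text
[ 0.029254   -0.66238805  0.99259136] [ 0.33935505 -0.11271295 -0.31303238  0.87985491] [[518.8050787352541, 0.0, 279.6410033406906], [0.0, 518.8050787352541, 207.70260956856924], [0.0, 0.0, 1.0]]
[ 0.35906141 -0.00752865  1.04753109] [-0.06761447  0.06978042  0.70948789 -0.69798704] [[400.4453805487678, 0.0, 276.66913553075614], [0.0, 400.4453805487678, 214.67466092304744], [0.0, 0.0, 1.0]]
{'clock': 0.1, 'joint_pos': array([ 1.31700970e+00,  2.41332832e-01,  3.86909472e-03,  1.33520469e+00,
       -2.13192599e-05,  1.57078803e+00]), 'joint_vel': array([ 6.58069623e-04, -2.44060664e-03,  2.68778936e-03, -1.82943783e-06,
        2.85849568e-04,  7.44128260e-04]), 'tau': array([ 5.22384516e-05, -3.73138118e+01,  2.53009808e+01,  1.08355997e-02,
       -4.82785174e-05,  6.82610874e-06]), 'eef_pos': array([0.12540055, 0.4834381 , 0.23050825]), 'tool_rot': array([ 1.26548872e-01,  9.91959932e-01, -9.29872313e-04, -1.07889886e-04]), 'ft_force': array([-0.44644824,  0.49957414,  0.77876156]), 'ft_torque': array([ 0.02299731,  0.02965841, -0.03839776]), 'grasp_force': 0.0, 'grip_width': 0.08561145658951509}
```

View pics/s0.png

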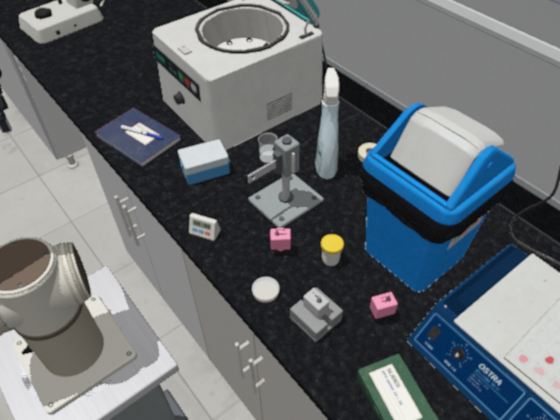

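View pics/t0.png

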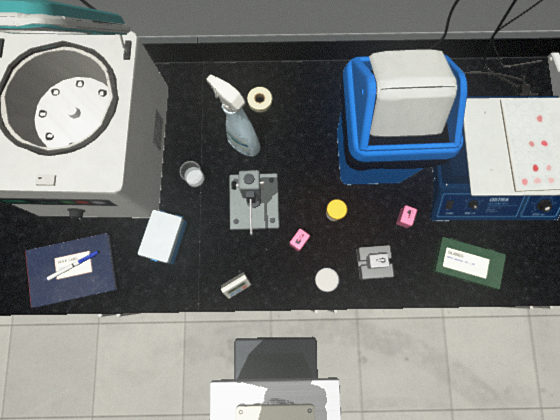

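The S-hook candidates in the top picture are the grey one on the slotted block at (377,261) and pink ones at (300,239) and (407,215). I choose the grey one. The balance is at (252,200), with its lug pointing down in the image to about (251,232). In the scene picture the hook is at (318,305) and the lug at (262,172). Next I take a close crop.

Run:
```python
from h import *
a=load('scene');b=load('top')
def crop(c,box,s):
    im=c['image'][box[1]:box[3],box[0]:box[2],::-1];return cv2.resize(im,(400,300),interpolation=cv2.INTER_CUBIC)
m=np.vstack([np.hstack([crop(b,(345,235,409,283),0),crop(a,(278,275,358,335),0)]),np.hstack([crop(b,(212,162,292,222+0),0),crop(a,(240,130,340,205),0)])])
cv2.imwrite('pics/c0.png',m)
for n,c in(('top',b),('scene',a)):
    P=cloud(c)
    box=dict(top=(345,235,409,285),scene=(278,275,358,345))[n]
    Q=P[box[1]:box[3],box[0]:box[2]].reshape(-1,3)
    for lo,hi in((.035,.045),(.074,.086),(.09,.12)):
        S=Q[(Q[:,2]>lo)&(Q[:,2]<hi)]
        if len(S)>3: print(n,lo,len(S),S.mean(0).round(4),cv2.minAreaRect((S[:,:2]*1000).astype(np.float32)))
    box=dict(top=(212,162,292,245),scene=(230,130,340,235))[n]
    Q=P[box[1]:box[3],box[0]:box[2]].reshape(-1,3)
    for lo,hi in((.008,.017),(.13,.175),(.2,.215)):
        S=Q[(Q[:,2]>lo)&(Q[:,2]<hi)]
        if len(S)>3: print(n,'bal',lo,len(S),S.mean(0).round(4),cv2.minAreaRect((S[:,:2]*1000).astype(np.float32)))
```

```text
top 0.035 661 [ 0.4333 -0.2572  0.0393] ((434.29461669921875, -258.7109375), (79.76731872558594, 81.0279541015625), 3.2524936199188232)
top 0.074 238 [ 0.4337 -0.2552  0.0792] ((434.068603515625, -256.1399230957031), (31.82544708251953, 46.25779724121094), 3.357701063156128)
top 0.09 17 [ 0.434  -0.255   0.0985] ((434.11273193359375, -255.57228088378906), (18.025402069091797, 2.808682918548584), 88.78062438964844)
top bal 0.008 1833 [0.5895 0.0448 0.0117] ((602.9505004882812, 49.01307678222656), (150.00990295410156, 129.68023681640625), 0.9146382808685303)
top bal 0.13 224 [0.573  0.0523 0.1572] ((564.1687622070312, 39.68810272216797), (127.98524475097656, 69.69635009765625), 21.93039894104004)
top bal 0.2 189 [0.6063 0.0501 0.2036] ((605.7251586914062, 48.998531341552734), (41.80030059814453, 38.669952392578125), 89.6322250366211)
scene 0.035 749 [ 0.4254 -0.2678  0.0401] ((434.376220703125, -259.7302551269531), (82.5340576171875, 81.15656280517578), 2.6260578632354736)
scene 0.074 295 [ 0.4317 -0.2592  0.08  ] ((434.1973571777344, -257.4102478027344), (34.00251770019531, 46.60618209838867), 4.344578266143799)
scene 0.09 29 [ 0.4343 -0.2589  0.0979] ((435.2991638183594, -257.8487854003906), (19.951745986938477, 6.404076099395752), 89.80502319335938)
scene bal 0.008 1900 [0.6019 0.0474 0.0127] ((637.4365844726562, 143.19175720214844), (247.07009887695312, 323.7425842285156), 6.105597019195557)
scene bal 0.13 691 [0.6019 0.0423 0.1511] ((634.840576171875, 60.016937255859375), (286.3481750488281, 74.12999725341797), 11.034449577331543)
scene bal 0.2 162 [0.6055 0.046  0.2038] ((607.0875854492188, 47.69877624511719), (40.70286560058594, 44.07611083984375), 0.6991991996765137)
```

View pics/c0.png

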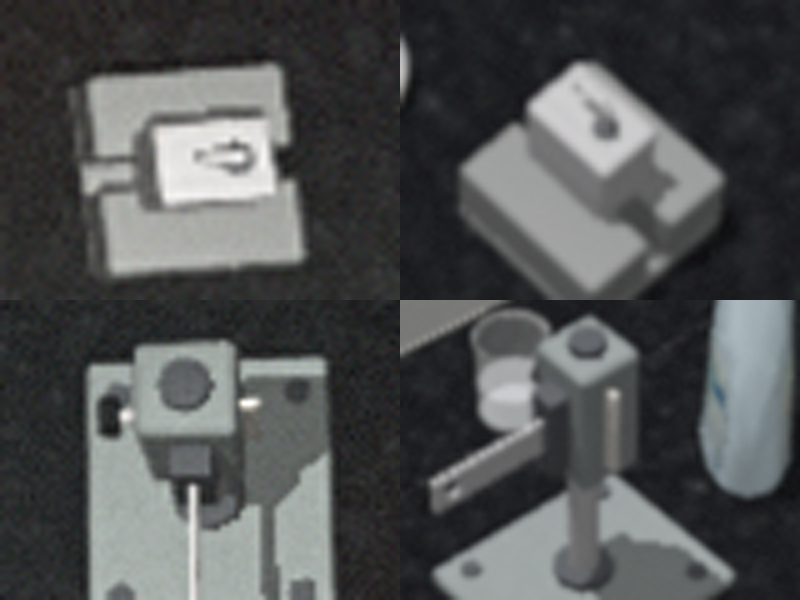

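The crop shows the grey S-hook on the slotted block (scene about (318,300)). The lug's hole is at scene about (253,178), near its free end. I measure the lug and which way the hook opens.

```bash
cat >> h.py <<'E'
def ray(c,u,v):
    a=np.array(c['xyz']);return a,px(c,u,v,1.)-a
def plane(c,u,v,axis,val):
    a,d=ray(c,u,v);return a+d*(val-a[axis])/d[axis]
E
python3 - <<'E'
from h import *
a=load('scene');b=load('top')
P=cloud(b);Q=P[195:245,235:265].reshape(-1,3);S=Q[(Q[:,2]>.12)&(Q[:,2]<.18)&(Q[:,0]<.57)]
print('lug top',len(S),S.min(0),S.max(0));print(np.round(S[np.argsort(S[:,0])][::4],4))
print('fit',np.polyfit(S[:,0],S[:,1],1))
for u,v in((253,178),(253.5,177.5)):print(plane(a,u,v,1,.049))
im=lambda c,x,y,w,h:cv2.resize(c['image'][y:y+h,x:x+w,::-1],(400,500),interpolation=cv2.INTER_CUBIC)
cv2.imwrite('pics/c1.png',np.hstack([im(a,300,280,32,40),im(a,244,160,32,40)]))
P=cloud(b);Q=P[250:275,360:395].reshape(-1,3);print(np.round(Q[Q[:,2]>.085],4))
P=cloud(a);Q=P[280:330,290:350].reshape(-1,3);print(np.round(Q[Q[:,2]>.085],4))
E
```

```text
lug top 68 [0.49226945 0.04606915 0.14463783] [0.56974568 0.04854812 0.16607054]
[[0.4923 0.047  0.1503]
 [0.495  0.0463 0.1625]
 [0.4997 0.0463 0.1609]
 [0.5039 0.0484 0.1636]
 [0.5089 0.0485 0.161 ]
 [0.5134 0.0463 0.1607]
 [0.5178 0.0485 0.1617]
 [0.5227 0.0463 0.1599]
 [0.5274 0.0463 0.1591]
 [0.5332 0.0467 0.1532]
 [0.5376 0.0481 0.1661]
 [0.5424 0.0466 0.1536]
 [0.5474 0.0467 0.1521]
 [0.5517 0.0482 0.1647]
 [0.5563 0.0481 0.1647]
 [0.5613 0.0482 0.1629]
 [0.5659 0.0482 0.1633]]
fit [0.00378701 0.04542128]
[0.50776277 0.049      0.14455138]
[0.50925661 0.049      0.14523473]
[[ 0.3591 -0.0075  1.0475]
 [ 0.3591 -0.0075  1.0475]
 [ 0.4357 -0.2483  0.0954]
 [ 0.4353 -0.2497  0.0991]
 [ 0.4353 -0.2519  0.0997]
 [ 0.4354 -0.2548  0.0975]
 [ 0.4351 -0.2562  0.1012]
 [ 0.4352 -0.2591  0.0994]
 [ 0.4349 -0.2608  0.1018]
 [ 0.4353 -0.2646  0.0964]
 [ 0.4336 -0.2465  0.0922]
 [ 0.4332 -0.2476  0.0973]
 [ 0.4328 -0.2491  0.1009]
 [ 0.433  -0.2521  0.0982]
 [ 0.4328 -0.254   0.1002]
 [ 0.4327 -0.2561  0.1013]
 [ 0.4328 -0.259   0.0989]
 [ 0.4328 -0.2614  0.099 ]
 [ 0.4329 -0.2643  0.0968]
[... 490 characters left out ...]
 0.4349 -0.2617  0.1007]
 [ 0.4372 -0.2622  0.0991]
 [ 0.4335 -0.2604  0.0969]
 [ 0.433  -0.2637  0.1015]
 [ 0.4357 -0.2638  0.0988]
 [ 0.4334 -0.2635  0.097 ]
 [ 0.4351 -0.2646  0.0966]
 [ 0.4385 -0.2641  0.0927]
 [ 0.4328 -0.2644  0.095 ]
 [ 0.4339 -0.2661  0.096 ]
 [ 0.4363 -0.2665  0.0941]
 [ 0.4321 -0.2653  0.0931]
 [ 0.4323 -0.2678  0.096 ]
 [ 0.4362 -0.2668  0.0909]
 [ 0.0293 -0.6624  0.9926]
 [ 0.0293 -0.6624  0.9926]
 [ 0.4324 -0.2623  0.0854]
 [ 0.4319 -0.2656  0.0899]
 [ 0.4342 -0.2662  0.0884]
 [ 0.4369 -0.2694  0.0858]
 [ 0.0293 -0.6624  0.9926]
 [ 0.0293 -0.6624  0.9926]
 [ 0.0293 -0.6624  0.9926]
 [ 0.0293 -0.6624  0.9926]
 [ 0.0293 -0.6624  0.9926]
 [ 0.0293 -0.6624  0.9926]]
```

View pics/c1.png

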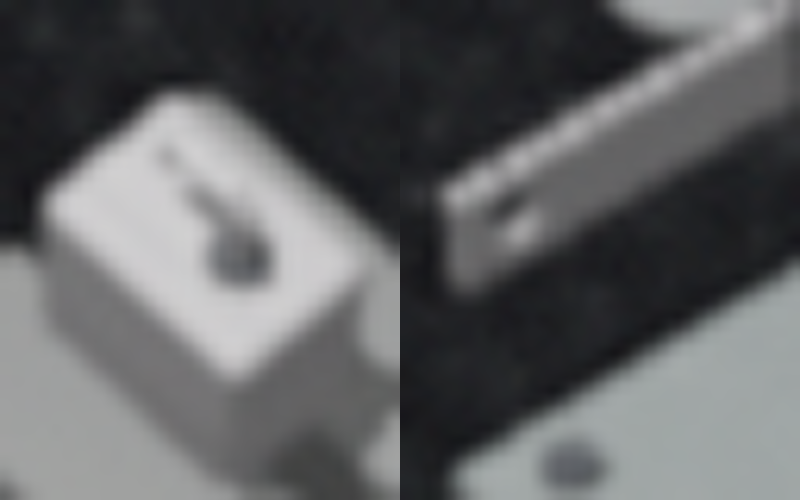

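The stem rises at the hook's -y end (left crop, dark end at (240,260)), so the hook opens towards +y at about 3.3° yaw. The hole (right crop, (515,220)) puts its centre near x 0.506, z 0.145–0.150. I now plan the first moves.

```bash
cat >> h.py <<'E'
def pose(p,T,yaw):
    T,yaw=np.radians([T,yaw]); h=np.array([np.cos(yaw),np.sin(yaw),0]); y=np.array([-np.sin(yaw),np.cos(yaw),0])
    z=np.sin(T)*h-np.array([0,0,np.cos(T)]); return np.array(p,float),R.from_matrix(np.stack([np.cross(y,z),y,z],1))
def step(cur,tgt):
    (p0,r0),(p1,r1)=cur,tgt
    return (r0.inv().apply(p1-p0)/.25).round(4),((r0.inv()*r1).as_rotvec()/.5).round(4)
def now():
    o=bot.get_obs();return o['eef_pos'],R.from_quat(o['tool_rot'])
E
python3 - <<'E'
from h import *
c=(np.array([.126,.484,.231]),now()[1])
G,r=pose([.434,-.2567,.070],50,3.3); z=r.apply([0,0,1]);print('grasp tcp',G+.023*z,'pre',G-.05*z)
w=[pose([.29,.27,.26],22,0),pose([.33,.05,.26],48,0),pose([.345,-.19,.22],50,3.3),pose(G-.05*z,50,3.3),pose(G+.023*z,50,3.3)]
for t in w: print(*step(c,t));c=t
E
```

```text
grasp tcp [ 0.45158981 -0.25568578  0.05521588] pre [ 0.39576129 -0.25890483  0.10213938]
[-0.8499 -0.6641 -0.1147] [-0.1011 -0.7642 -0.5006]
[-0.1483 -0.88    0.0599] [ 0.     -0.9076  0.    ]
[ 0.0788 -0.96    0.1516] [-0.0869 -0.0698 -0.0756]
[ 0.241  -0.2869  0.4462] [0. 0. 0.]
[-0.    -0.     0.292] [0. 0. 0.]
```

Call:
drive_tool:
  slide:
    - [-0.08, -0.06, -0.01]
    - [-0.22, -0.17, -0.03]
    - [-0.36, -0.28, -0.05]
    - [-0.5, -0.39, -0.07]
    - [-0.64, -0.5, -0.09]
    - [-0.76, -0.59, -0.1]
    - [-0.83, -0.65, -0.11]
    - [-0.85, -0.664, -0.115]
  rotation:
    - [-0.01, -0.07, -0.05]
    - [-0.03, -0.2, -0.13]
    - [-0.04, -0.32, -0.21]
    - [-0.06, -0.45, -0.29]
    - [-0.08, -0.58, -0.38]
    - [-0.09, -0.69, -0.45]
    - [-0.1, -0.75, -0.49]
    - [-0.101, -0.764, -0.501]
  gripper: 1

```text
clock: 1.1
eef_pos: [0.2894, 0.2687, 0.2598]
tool_rot: [0.001, 0.982, 0.001, 0.191]
ft_force: [-0.6, 0.5, -0.1]
grip_width: 0.0856
grasp_force: 0.0
```

Call:
drive_tool:
  slide:
    - [-0.01, -0.07, 0.005]
    - [-0.03, -0.2, 0.015]
    - [-0.06, -0.36, 0.025]
    - [-0.09, -0.52, 0.035]
    - [-0.11, -0.68, 0.045]
    - [-0.13, -0.8, 0.055]
    - [-0.145, -0.86, 0.06]
    - [-0.148, -0.88, 0.06]
  rotation:
    - [0, -0.07, 0]
    - [0, -0.21, 0]
    - [0, -0.37, 0]
    - [0, -0.53, 0]
    - [0, -0.7, 0]
    - [0, -0.82, 0]
    - [0, -0.89, 0]
    - [0, -0.908, 0]

```text
clock: 2.1
eef_pos: [0.3292, 0.0493, 0.2593]
tool_rot: [0.001, 0.913, 0.001, 0.407]
ft_force: [0.3, -0.1, -0.1]
grip_width: 0.0853
grasp_force: 0.0
```

Call:
drive_tool:
  slide:
    - [0.005, -0.07, 0.01]
    - [0.02, -0.21, 0.03]
    - [0.03, -0.38, 0.06]
    - [0.045, -0.56, 0.09]
    - [0.06, -0.73, 0.12]
    - [0.07, -0.87, 0.14]
    - [0.078, -0.94, 0.15]
    - [0.079, -0.96, 0.152]
  rotation:
    - [-0.01, -0.005, -0.01]
    - [-0.02, -0.01, -0.02]
    - [-0.03, -0.03, -0.03]
    - [-0.05, -0.04, -0.04]
    - [-0.07, -0.05, -0.06]
    - [-0.08, -0.06, -0.07]
    - [-0.087, -0.07, -0.076]
    - [-0.087, -0.07, -0.076]

```text
clock: 3.1
eef_pos: [0.3448, -0.1937, 0.2184]
tool_rot: [-0.023, 0.906, 0.014, 0.422]
ft_force: [0.0, -0.3, -0.3]
grip_width: 0.0853
grasp_force: 0.0
```

Call:
drive_tool:
  slide:
    - [0.03, -0.03, 0.05]
    - [0.07, -0.09, 0.14]
    - [0.12, -0.15, 0.23]
    - [0.17, -0.2, 0.32]
    - [0.21, -0.25, 0.39]
    - [0.235, -0.28, 0.435]
    - [0.241, -0.287, 0.446]
    - [0.241, -0.287, 0.446]
  rotation:
    - [0, 0, 0]
    - [0, 0, 0]
    - [0, 0, 0]
    - [0, 0, 0]
    - [0, 0, 0]
    - [0, 0, 0]
    - [0, 0, 0]
    - [0, 0, 0]

```text
clock: 4.1
eef_pos: [0.396, -0.2577, 0.1013]
tool_rot: [-0.027, 0.906, 0.014, 0.423]
ft_force: [0.3, 0.2, -0.2]
grip_width: 0.0856
grasp_force: 0.0
```

Run:
```python
from h import *
o=bot.get_obs();print(o['eef_pos'],o['joint_pos'],now()[1].as_matrix().round(3))
a=shot('scene');b=shot('top')
im=lambda c,x,y,w,h:cv2.resize(c['image'][y:y+h,x:x+w,::-1],(400,400),interpolation=cv2.INTER_CUBIC)
cv2.imwrite('pics/p1.png',np.hstack([im(a,265,250,100,100),im(b,320,215,100,100)]))
print(step((o['eef_pos'],now()[1]),pose([.4516,-.2557,.0552],50,3.3)))
```

```text
[ 0.39600293 -0.25772608  0.10130591] [-1.02885466  0.16114606 -0.92474287 -0.018655    0.74751088 -0.88646919] [[-0.641 -0.06   0.765]
 [-0.037  0.998  0.047]
 [-0.766  0.003 -0.642]]
(array([-0.0014, -0.0052,  0.289 ]), array([ 0.0037,  0.0022, -0.0002]))
```

View pics/p1.png

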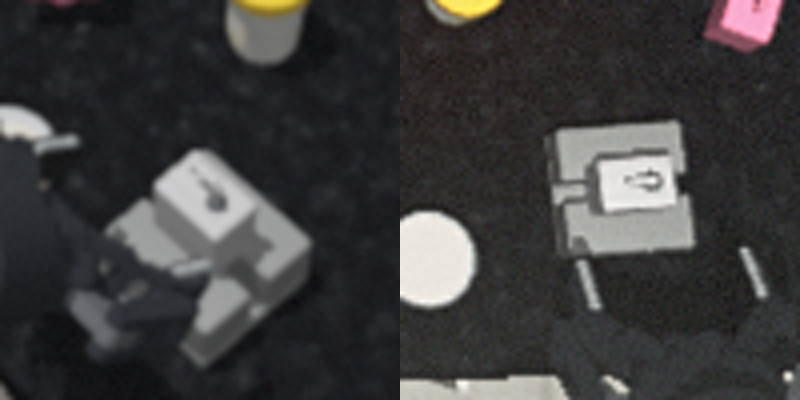

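The picture shows the fingers short of the block, straddling it. In the top crop the fingertips (580,265) and (745,255) look shifted to the right of the block (633,183). I check with depth.

Run:
```python
from h import *
a=load('scene');b=load('top');P=cloud(b)
for x,y in((580,262),(585,280),(590,295),(745,255),(753,272),(760,288)):
    print(x,y,P[215+y//4,320+(x-400)//4].round(4))
```

```text
580 262 [ 0.3862 -0.2112  0.1212]
585 280 [ 0.3748 -0.2106  0.1312]
590 295 [ 0.368  -0.2107  0.1391]
745 255 [ 0.3892 -0.3057  0.12  ]
753 272 [ 0.3777 -0.3056  0.1314]
760 288 [ 0.3686 -0.306   0.1418]
```

Depth puts the fingers' centre at y -0.258, so they are aligned. I advance and close.

Call:
drive_tool:
  slide:
    - [0, 0, 0.03]
    - [0, 0, 0.09]
    - [0, -0.002, 0.15]
    - [0, -0.004, 0.21]
    - [0, -0.005, 0.26]
    - [0, -0.005, 0.285]
    - [0, -0.005, 0.289]
    - [0, -0.005, 0.289]
  rotation:
    - [0, 0, 0]
    - [0, 0, 0]
    - [0, 0, 0]
    - [0, 0, 0]
    - [0, 0, 0]
    - [0, 0, 0]
    - [0, 0, 0]
    - [0, 0, 0]

```text
clock: 5.2
eef_pos: [0.4507, -0.2567, 0.055]
tool_rot: [-0.026, 0.906, 0.013, 0.423]
ft_force: [0.0, -0.1, -0.1]
grip_width: 0.0853
grasp_force: 0.0
```

Call:
drive_tool:
  slide:
    - [0, 0, 0]
    - [0, 0, 0]
    - [0, 0, 0]
    - [0, 0, 0]
    - [0, 0, 0]
    - [0, 0, 0]
    - [0, 0, 0]
    - [0, 0, 0]
  rotation:
    - [0, 0, 0]
    - [0, 0, 0]
    - [0, 0, 0]
    - [0, 0, 0]
    - [0, 0, 0]
    - [0, 0, 0]
    - [0, 0, 0]
    - [0, 0, 0]
  gripper: 0

```text
clock: 6.2
eef_pos: [0.4508, -0.2568, 0.0553]
tool_rot: [-0.026, 0.906, 0.013, 0.423]
ft_force: [-5.5, 1.0, 5.6]
grip_width: 0.0452
grasp_force: 62.0
```

Run:
```python
from h import *
o=bot.get_obs();print(o['clock'],o['eef_pos'],o['grip_width'],o['ft_force'],o['ft_torque'])
r=now()[1];print('up 0.06',r.inv().apply([0,0,.06])/.25)
```

```text
6.2 [ 0.45077202 -0.25677358  0.05527046] 0.04517633616679289 [-5.48421503  0.97775138  5.58476973] [0.08607879 0.54027518 0.10901604]
up 0.06 [-0.18409066  0.00030021 -0.15398227]
```

```bash
cat >> h.py <<'E'
OFF=pose([0,0,0],50,3.3)[1].inv().apply(np.array([.434,-.2567,.0975])-np.array([.4508,-.2568,.0553])); OFF[1]=0
def bar(p,T=50,yaw=.9):   # tool pose that puts bar at p
    r=pose([0,0,0],T,yaw)[1]; return np.array(p)-r.apply(OFF),r
E
python3 - <<'E'
from h import *
print(OFF)
p=now();c=(p[0],p[1])
w=[bar([.434,-.257,.17],50,3.3),bar([.42,-.03,.16]),bar([.45,.0474,.118]),bar([.506,.0474,.118])]
for t in w: print(*step(c,t),t[0]);c=t
E
```

```text
[-0.02154985  0.         -0.03996943]
[-0.2226  0.0033 -0.1861] [ 0.0019  0.0031 -0.0016] [ 0.45073858 -0.25603486  0.1278    ]
[0.033  0.9069 0.0229] [0.0642 0.     0.0539] [ 0.43676432 -0.02973665  0.1178    ]
[0.0484 0.3077 0.2036] [0. 0. 0.] [0.46676432 0.04766335 0.0758    ]
[-0.144  -0.0035  0.1716] [0. 0. 0.] [0.52276432 0.04766335 0.0758    ]
```

Call:
drive_tool:
  slide:
    - [-0.01, 0, -0.01]
    - [-0.04, 0, -0.033]
    - [-0.08, 0, -0.067]
    - [-0.12, 0.001, -0.1]
    - [-0.16, 0.002, -0.134]
    - [-0.2, 0.003, -0.167]
    - [-0.218, 0.003, -0.182]
    - [-0.223, 0.003, -0.186]
  rotation:
    - [0, 0, 0]
    - [0, 0, 0]
    - [0, 0, 0]
    - [0, 0, 0]
    - [0, 0, 0]
    - [0, 0, 0]
    - [0, 0, 0]
    - [0, 0, 0]

```text
clock: 7.2
eef_pos: [0.4508, -0.256, 0.1276]
tool_rot: [-0.026, 0.906, 0.013, 0.423]
ft_force: [-0.1, -0.4, -4.7]
grip_width: 0.0452
grasp_force: 61.6
```

Call:
drive_tool:
  slide:
    - [0, 0.05, 0]
    - [0.01, 0.15, 0]
    - [0.01, 0.3, 0.01]
    - [0.02, 0.46, 0.01]
    - [0.025, 0.62, 0.02]
    - [0.03, 0.77, 0.02]
    - [0.033, 0.87, 0.023]
    - [0.033, 0.907, 0.023]
  rotation:
    - [0, 0, 0]
    - [0.01, 0, 0.01]
    - [0.02, 0, 0.02]
    - [0.03, 0, 0.03]
    - [0.05, 0, 0.04]
    - [0.06, 0, 0.05]
    - [0.064, 0, 0.054]
    - [0.064, 0, 0.054]

```text
clock: 8.2
eef_pos: [0.461, -0.0327, 0.1445]
tool_rot: [-0.01, 0.914, 0.008, 0.405]
ft_force: [0.5, 1.0, -3.9]
grip_width: 0.0452
grasp_force: 65.1
```

Call:
drive_tool:
  slide:
    - [0.003, 0.02, 0.013]
    - [0.01, 0.06, 0.04]
    - [0.02, 0.12, 0.08]
    - [0.03, 0.18, 0.12]
    - [0.04, 0.24, 0.16]
    - [0.045, 0.29, 0.19]
    - [0.048, 0.305, 0.202]
    - [0.048, 0.308, 0.204]
  rotation:
    - [0, 0, 0]
    - [0, 0, 0]
    - [0, 0, 0]
    - [0, 0, 0]
    - [0, 0, 0]
    - [0, 0, 0]
    - [0, 0, 0]
    - [0, 0, 0]

```text
clock: 9.2
eef_pos: [0.4933, 0.0431, 0.1038]
tool_rot: [-0.008, 0.916, 0.007, 0.402]
ft_force: [-0.1, -0.1, -4.5]
grip_width: 0.0454
grasp_force: 65.0
```

Run:
```python
from h import *
o=bot.get_obs();print(o['eef_pos'],o['joint_pos'],o['grip_width'],o['ft_force'])
p=now();print('bar',p[0]+p[1].apply(OFF),p[1].as_matrix().round(3))
a=shot('scene');b=shot('top')
im=lambda c,x,y,w,h:cv2.resize(c['image'][y:y+h,x:x+w,::-1],(400,400),interpolation=cv2.INTER_CUBIC)
cv2.imwrite('pics/p2.png',np.hstack([im(a,220,145,70,70),im(b,215,190,70,70)]))
print(*step(p,bar([.506,.0474,.118])))
```

```text
[0.49334077 0.04307871 0.1038067 ] [ 0.13765226  0.06584346 -1.08790398 -0.40627127 -0.08254507  0.08352574] 0.045389709129266875 [-0.12901652 -0.0958361  -4.53613576]
bar [0.47854924 0.04254781 0.14673548] [[-0.677 -0.02   0.735]
 [-0.01   1.     0.019]
 [-0.736  0.005 -0.677]]
[0.0025 0.0153 0.1628] [ 0.0141 -0.0924 -0.0018]
```

View pics/p2.png

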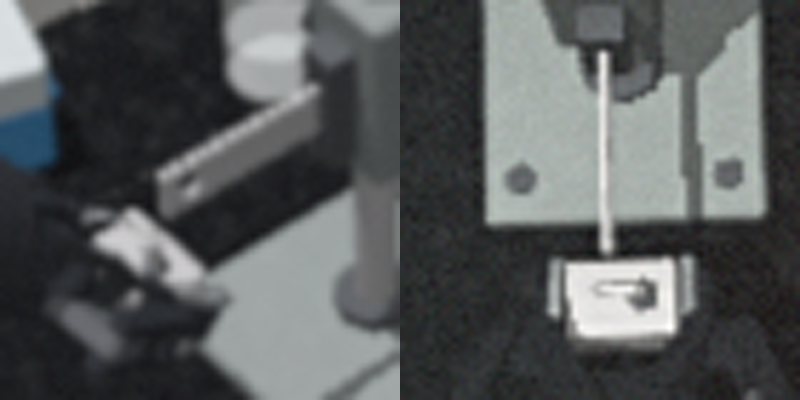

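The arm stopped with joint 3 at its limit, so the bar is in front of the lug end at about (0.479,0.043,0.147). The top crop shows the lug tip at (606,255), just ahead of the block (622,300). I make a small move down and left.

Call:
drive_tool:
  slide:
    - [0.007, 0.004, 0.014]
    - [0.014, 0.009, 0.029]
    - [0.021, 0.014, 0.044]
    - [0.028, 0.018, 0.058]
    - [0.028, 0.018, 0.058]
    - [0.028, 0.018, 0.058]
    - [0.028, 0.018, 0.058]
    - [0.028, 0.018, 0.058]
  rotation:
    - [0, 0, 0]
    - [0, 0, 0]
    - [0, 0, 0]
    - [0, 0, 0]
    - [0, 0, 0]
    - [0, 0, 0]
    - [0, 0, 0]
    - [0, 0, 0]

```text
clock: 10.3
eef_pos: [0.501, 0.0481, 0.0906]
tool_rot: [-0.008, 0.916, 0.006, 0.401]
ft_force: [-0.7, -0.5, -4.1]
grip_width: 0.0457
grasp_force: 65.1
```

```bash
cat > s.py <<'E'
import sys
from h import *
o=bot.get_obs();p=now();print(o['clock'],'bar',(p[0]+p[1].apply(OFF)).round(4),'rot err',step(p,bar([0,0,0]))[1],'j',o['joint_pos'].round(3),'F',o['ft_force'].round(2))
c=p
for a in sys.argv[1:]:
    t=bar(np.array(eval(a)));print(a,*step(c,t));c=t
E
python3 s.py [.485,.0474,.118] [.506,.0474,.118]
```

```text
10.3 bar [0.4862 0.0476 0.1336] rot err [ 0.0135 -0.093  -0.0021] j [ 0.152  0.13  -1.088 -0.469 -0.093  0.093] F [-0.73 -0.49 -4.1 ]
[.485,.0474,.118] [ 0.0416 -0.002   0.0425] [ 0.0135 -0.093  -0.0021]
[.506,.0474,.118] [-0.054  -0.0013  0.0643] [0. 0. 0.]
```

Call:
drive_tool:
  slide:
    - [0.01, 0, 0.01]
    - [0.02, 0, 0.02]
    - [0.03, 0, 0.03]
    - [0.044, 0, 0.045]
    - [0.044, 0, 0.045]
    - [0.03, 0, 0.06]
    - [0.015, 0, 0.08]
    - [0, 0, 0.095]
  rotation:
    - [0, 0, 0]
    - [0, 0, 0]
    - [0, 0, 0]
    - [0, 0, 0]
    - [0, 0, 0]
    - [0, -0.03, 0]
    - [0.005, -0.06, 0]
    - [0.01, -0.093, 0]

```text
clock: 11.3
eef_pos: [0.5254, 0.0496, 0.0775]
tool_rot: [-0.007, 0.907, 0.004, 0.42]
ft_force: [-0.4, 0.0, -3.9]
grip_width: 0.0453
grasp_force: 65.1
```

```bash
python3 s.py [.507,.0474,.118] [.507,.0474,.122]
```

```text
11.3 bar [0.5088 0.0493 0.1198] rot err [ 0.0011 -0.0106 -0.0023] j [ 0.155  0.25  -1.087 -0.629 -0.105  0.091] F [-0.37  0.01 -3.93]
[.507,.0474,.118] [ 0.0093 -0.0078 -0.0007] [ 0.0011 -0.0106 -0.0023]
[.507,.0474,.122] [-0.0123  0.     -0.0103] [0. 0. 0.]
```

```bash
sed -i 's/T=50,yaw=.9/T=46,yaw=.9/' h.py
python3 - <<'E'
from h import *
a=load('scene');P=cloud(a)[140:215,230:300].reshape(-1,3)
S=P[(abs(P[:,1]-.046)<.006)&(P[:,2]>.12)&(P[:,2]<.18)]
for x in np.arange(.49,.55,.01):
    q=S[abs(S[:,0]-x)<.005];print(x,len(q),np.percentile(q[:,2],[0,5,95,100]).round(4),q[:,1].mean().round(4)) if len(q) else 0
E
python3 s.py [.507,.0474,.122] [.507,.0474,.128]
```

```text
0.49 20 [0.1268 0.1273 0.1637 0.1687] 0.0462
0.5 21 [0.1422 0.1424 0.164  0.1653] 0.0463
0.51 28 [0.1412 0.1423 0.1636 0.164 ] 0.0471
0.52 30 [0.14   0.1419 0.1645 0.1667] 0.047
0.53 29 [0.14   0.1416 0.1641 0.1686] 0.0471
0.54 29 [0.1371 0.1438 0.164  0.1646] 0.0472
0.55 28 [0.1397 0.1449 0.1651 0.1678] 0.0471
11.3 bar [0.5088 0.0493 0.1198] rot err [ 0.0012  0.129  -0.0023] j [ 0.155  0.25  -1.087 -0.629 -0.105  0.091] F [-0.37  0.01 -3.93]
[.507,.0474,.122] [ 0.0081 -0.0078 -0.0174] [ 0.0012  0.129  -0.0023]
[.507,.0474,.128] [-0.0173  0.     -0.0167] [0. 0. 0.]
```

Call:
drive_tool:
  slide:
    - [0.003, -0.003, -0.006]
    - [0.006, -0.006, -0.012]
    - [0.008, -0.008, -0.017]
    - [0, -0.008, -0.025]
    - [-0.01, -0.008, -0.034]
    - [-0.02, -0.008, -0.043]
    - [-0.02, -0.008, -0.043]
    - [-0.02, -0.008, -0.043]
  rotation:
    - [0, 0.04, 0]
    - [0, 0.09, 0]
    - [0, 0.129, 0]
    - [0, 0.129, 0]
    - [0, 0.129, 0]
    - [0, 0.129, 0]
    - [0, 0.129, 0]
    - [0, 0.129, 0]

```text
clock: 12.3
eef_pos: [0.5198, 0.0476, 0.088]
tool_rot: [-0.007, 0.921, 0.004, 0.39]
ft_force: [-0.2, -0.1, -3.9]
grip_width: 0.0453
grasp_force: 65.1
```

```bash
python3 s.py [.507,.0474,.135] [.507,.0474,.137]
```

```text
12.3 bar [0.5061 0.0473 0.1313] rot err [ 0.0017 -0.0028 -0.0019] j [ 0.144  0.152 -1.025 -0.403 -0.092  0.091] F [-0.24 -0.07 -3.89]
[.507,.0474,.135] [-0.0134  0.0001 -0.0075] [ 0.0017 -0.0028 -0.0019]
[.507,.0474,.137] [-0.0058  0.     -0.0056] [0. 0. 0.]
```

Call:
drive_tool:
  slide:
    - [-0.003, 0, -0.0015]
    - [-0.006, 0, -0.003]
    - [-0.009, 0, -0.005]
    - [-0.0134, 0, -0.0075]
    - [-0.016, 0, -0.01]
    - [-0.0175, 0, -0.0115]
    - [-0.0175, 0, -0.0115]
    - [-0.0175, 0, -0.0115]
  rotation:
    - [0, 0, 0]
    - [0, 0, 0]
    - [0, 0, 0]
    - [0, 0, 0]
    - [0, 0, 0]
    - [0, 0, 0]
    - [0, 0, 0]
    - [0, 0, 0]

```text
clock: 13.3
eef_pos: [0.5208, 0.0476, 0.0932]
tool_rot: [-0.007, 0.921, 0.004, 0.39]
ft_force: [-0.6, 0.8, -4.6]
grip_width: 0.0451
grasp_force: 65.1
```

Call:
drive_tool:
  slide:
    - [-0.0015, 0, -0.0014]
    - [-0.003, 0, -0.0028]
    - [-0.0045, 0, -0.0042]
    - [-0.0045, 0, -0.0042]
    - [-0.0045, 0, -0.0042]
    - [-0.0045, 0, -0.0042]
    - [-0.0045, 0, -0.0042]
    - [-0.0045, 0, -0.0042]
  rotation:
    - [0, 0, 0]
    - [0, 0, 0]
    - [0, 0, 0]
    - [0, 0, 0]
    - [0, 0, 0]
    - [0, 0, 0]
    - [0, 0, 0]
    - [0, 0, 0]

```text
clock: 14.3
eef_pos: [0.5208, 0.0476, 0.0947]
tool_rot: [-0.007, 0.921, 0.004, 0.39]
ft_force: [0.0, -1.3, -6.0]
grip_width: 0.0454
grasp_force: 65.1
```

```bash
python3 s.py
```

```text
14.3 bar [0.5071 0.0473 0.138 ] rot err [ 0.0017 -0.0031 -0.0018] j [ 0.144  0.131 -1.014 -0.371 -0.091  0.09 ] F [ 0.01 -1.31 -6.03]
```

Call:
drive_tool:
  slide:
    - [-0.001, 0, -0.001]
    - [-0.002, 0, -0.002]
    - [-0.003, 0, -0.0028]
    - [-0.003, 0, -0.0028]
    - [-0.003, 0, -0.0028]
    - [-0.003, 0, -0.0028]
    - [-0.003, 0, -0.0028]
    - [-0.003, 0, -0.0028]
  rotation:
    - [0, 0, 0]
    - [0, 0, 0]
    - [0, 0, 0]
    - [0, 0, 0]
    - [0, 0, 0]
    - [0, 0, 0]
    - [0, 0, 0]
    - [0, 0, 0]

```text
clock: 15.3
eef_pos: [0.5205, 0.0475, 0.0953]
tool_rot: [-0.007, 0.921, 0.004, 0.39]
ft_force: [4.2, -0.2, -13.1]
grip_width: 0.0455
grasp_force: 64.4
```

```bash
python3 s.py
```

```text
15.3 bar [0.5068 0.0473 0.1386] rot err [ 0.0015 -0.005  -0.0017] j [ 0.144  0.128 -1.013 -0.366 -0.091  0.09 ] F [  4.18  -0.18 -13.13]
```

Contact with the lower edge is at bar z 0.1379, so the hole's centre is at z 0.1519. Next I feel for the free end: down, back, up.

```bash
cat > w.py <<'E'
import sys
from h import *
p=now();o=bot.get_obs();print('bar',(p[0]+p[1].apply(OFF)).round(4),'F',o['ft_force'].round(2))
for a in sys.argv[1:]: print(a,*step(p,bar(np.array(eval(a)))))
E
python3 w.py [.507,.0474,.1335] [.484,.0474,.1335] [.484,.0474,.151]
```

```text
bar [0.5068 0.0473 0.1386] F [  4.18  -0.18 -13.13]
[.507,.0474,.1335] [0.0138 0.0003 0.015 ] [ 0.0015 -0.005  -0.0017]
[.484,.0474,.1335] [ 0.0778  0.0018 -0.051 ] [ 0.0015 -0.005  -0.0017]
[.484,.0474,.151] [ 0.0276  0.0018 -0.0998] [ 0.0015 -0.005  -0.0017]
```

Call:
drive_tool:
  slide:
    - [0.007, 0, 0.007]
    - [0.014, 0, 0.015]
    - [0.03, 0, -0.002]
    - [0.05, 0.001, -0.024]
    - [0.07, 0.002, -0.043]
    - [0.078, 0.002, -0.051]
    - [0.078, 0.002, -0.051]
    - [0.055, 0.002, -0.073]
  rotation:
    - [0, 0, 0]
    - [0, 0, 0]
    - [0, 0, 0]
    - [0, 0, 0]
    - [0, 0, 0]
    - [0, 0, 0]
    - [0, 0, 0]
    - [0, 0, 0]

```text
clock: 16.3
eef_pos: [0.4979, 0.0477, 0.0981]
tool_rot: [-0.007, 0.921, 0.004, 0.389]
ft_force: [0.5, -0.1, -3.3]
grip_width: 0.0453
grasp_force: 64.9
```

```bash
python3 w.py [.4865,.0474,.151] [.4885,.0474,.151]; python3 s.py
```

```text
bar [0.4842 0.0474 0.1414] F [ 0.46 -0.1  -3.32]
[.4865,.0474,.151] [-0.0345 -0.0003 -0.0201] [ 0.0013 -0.0056 -0.0016]
[.4885,.0474,.151] [-0.04   -0.0004 -0.0143] [ 0.0013 -0.0056 -0.0016]
16.3 bar [0.4842 0.0474 0.1414] rot err [ 0.0013 -0.0056 -0.0016] j [ 0.156  0.081 -1.057 -0.362 -0.1    0.099] F [ 0.46 -0.1  -3.32]
```

Call:
drive_tool:
  slide:
    - [-0.006, 0, -0.005]
    - [-0.013, 0, -0.011]
    - [-0.02, 0, -0.017]
    - [-0.027, 0, -0.024]
    - [-0.031, 0, -0.023]
    - [-0.0345, 0, -0.02]
    - [-0.0345, 0, -0.02]
    - [-0.0345, 0, -0.02]
  rotation:
    - [0, 0, 0]
    - [0, 0, 0]
    - [0, 0, 0]
    - [0, 0, 0]
    - [0, 0, 0]
    - [0, 0, 0]
    - [0, 0, 0]
    - [0, 0, 0]

```text
clock: 17.3
eef_pos: [0.5005, 0.0477, 0.1081]
tool_rot: [-0.007, 0.921, 0.004, 0.39]
ft_force: [0.7, 1.1, -3.8]
grip_width: 0.045
grasp_force: 65.1
```

Call:
drive_tool:
  slide:
    - [-0.001, 0, 0.001]
    - [-0.003, 0, 0.003]
    - [-0.0041, 0, 0.0043]
    - [-0.0041, 0, 0.0043]
    - [-0.0041, 0, 0.0043]
    - [-0.0041, 0, 0.0043]
    - [-0.0041, 0, 0.0043]
    - [-0.0041, 0, 0.0043]
  rotation:
    - [0, 0, 0]
    - [0, 0, 0]
    - [0, 0, 0]
    - [0, 0, 0]
    - [0, 0, 0]
    - [0, 0, 0]
    - [0, 0, 0]
    - [0, 0, 0]

```text
clock: 18.3
eef_pos: [0.5021, 0.0477, 0.1083]
tool_rot: [-0.007, 0.921, 0.004, 0.39]
ft_force: [0.2, -0.6, -5.1]
grip_width: 0.045
grasp_force: 65.1
```

```bash
python3 s.py
```

```text
18.3 bar [0.4884 0.0475 0.1515] rot err [ 0.0016 -0.0028 -0.002 ] j [ 0.154  0.053 -1.035 -0.315 -0.098  0.097] F [ 0.17 -0.6  -5.08]
```

No contact yet; +1.5 mm.

Call:
drive_tool:
  slide:
    - [-0.001, 0, 0.001]
    - [-0.003, 0, 0.003]
    - [-0.0041, 0, 0.0043]
    - [-0.0041, 0, 0.0043]
    - [-0.0041, 0, 0.0043]
    - [-0.0041, 0, 0.0043]
    - [-0.0041, 0, 0.0043]
    - [-0.0041, 0, 0.0043]
  rotation:
    - [0, 0, 0]
    - [0, 0, 0]
    - [0, 0, 0]
    - [0, 0, 0]
    - [0, 0, 0]
    - [0, 0, 0]
    - [0, 0, 0]
    - [0, 0, 0]

```text
clock: 19.3
eef_pos: [0.5034, 0.0478, 0.1081]
tool_rot: [-0.007, 0.921, 0.004, 0.39]
ft_force: [-2.9, 0.9, -2.5]
grip_width: 0.045
grasp_force: 65.2
```

```bash
python3 s.py
```

```text
19.3 bar [0.4897 0.0475 0.1514] rot err [ 0.0015 -0.0035 -0.0018] j [ 0.153  0.056 -1.032 -0.314 -0.098  0.097] F [-2.91  0.89 -2.5 ]
```

The free end is felt at bar x about 0.4895, so the hole is at x about 0.5044. I back off, shift to the -y side and go to the hole position.

```bash
python3 w.py [.484,.0474,.1535] [.484,.033,.1539] [.5044,.033,.1539]
```

```text
bar [0.4897 0.0475 0.1514] F [-2.91  0.89 -2.5 ]
[.484,.0474,.1535] [ 0.0095 -0.0002 -0.0221] [ 0.0015 -0.0035 -0.0018]
[.484,.033,.1539] [ 0.009  -0.0578 -0.0239] [ 0.0015 -0.0035 -0.0018]
[.5044,.033,.1539] [-0.0478 -0.059   0.0346] [ 0.0015 -0.0035 -0.0018]
```

Call:
drive_tool:
  slide:
    - [0.009, 0, -0.022]
    - [0.009, -0.02, -0.023]
    - [0.009, -0.04, -0.024]
    - [0.009, -0.058, -0.024]
    - [-0.005, -0.058, -0.01]
    - [-0.025, -0.0585, 0.01]
    - [-0.042, -0.059, 0.028]
    - [-0.0478, -0.059, 0.0346]
  rotation:
    - [0, 0, 0]
    - [0, 0, 0]
    - [0, 0, 0]
    - [0, 0, 0]
    - [0, 0, 0]
    - [0, 0, 0]
    - [0, 0, 0]
    - [0, 0, 0]

```text
clock: 20.3
eef_pos: [0.5192, 0.0334, 0.111]
tool_rot: [-0.007, 0.921, 0.004, 0.39]
ft_force: [-0.0, -0.1, -5.2]
grip_width: 0.0456
grasp_force: 65.2
```

```bash
python3 s.py [.5044,.0334,.1539] [.5044,.040,.1539]
python3 - <<'E'
from h import *
a=shot('scene');b=shot('top')
im=lambda c,x,y,w,h:cv2.resize(c['image'][y:y+h,x:x+w,::-1],(400,400),interpolation=cv2.INTER_CUBIC)
cv2.imwrite('pics/p3.png',np.hstack([im(a,230,150,50,50),im(b,225,205,50,50)]))
E
```

```text
20.3 bar [0.5055 0.0331 0.1542] rot err [ 0.0019 -0.0018 -0.0017] j [ 0.098  0.073 -1.    -0.303 -0.058  0.058] F [-0.01 -0.11 -5.16]
[.5044,.0334,.1539] [ 0.0037  0.0009 -0.002 ] [ 0.0019 -0.0018 -0.0017]
[.5044,.040,.1539] [-0.0003  0.0264  0.0003] [0. 0. 0.]
```

View pics/p3.png

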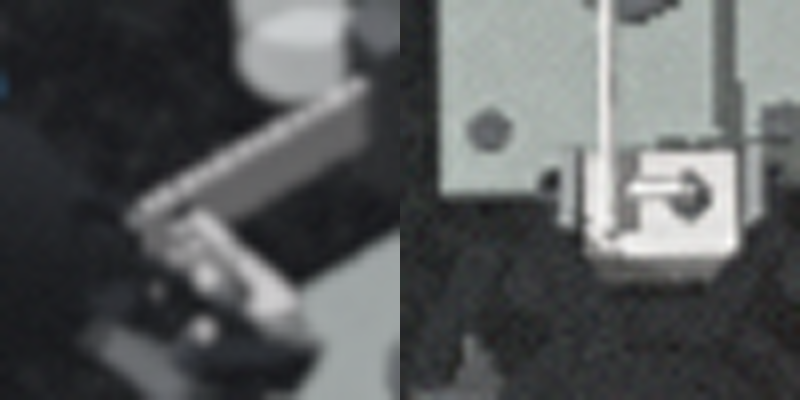

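The top crop shows the bar (630–690,188) beside the lug, about 13 mm behind its free end (605,235), with the fingers straddling. I correct x by -1.1 mm and advance in y.

Call:
drive_tool:
  slide:
    - [0.002, 0, -0.001]
    - [0.0037, 0.0, -0.002]
    - [0.0037, 0.0, -0.002]
    - [0.0037, 0.006, -0.002]
    - [0.0037, 0.012, -0.002]
    - [0.0037, 0.017, -0.002]
    - [0.0036, 0.021, -0.0019]
    - [0.0036, 0.021, -0.0019]
  rotation:
    - [0, 0, 0]
    - [0, 0, 0]
    - [0, 0, 0]
    - [0, 0, 0]
    - [0, 0, 0]
    - [0, 0, 0]
    - [0, 0, 0]
    - [0, 0, 0]

```text
clock: 21.4
eef_pos: [0.5173, 0.0386, 0.1105]
tool_rot: [-0.007, 0.921, 0.004, 0.39]
ft_force: [0.7, -0.2, -4.1]
grip_width: 0.0454
grasp_force: 65.2
```

```bash
python3 s.py [.5044,.0474,.1539]
```

```text
21.4 bar [0.5036 0.0384 0.1538] rot err [ 0.0019 -0.0028 -0.0016] j [ 0.116  0.072 -1.003 -0.303 -0.071  0.071] F [ 0.68 -0.23 -4.11]
[.5044,.0474,.1539] [-0.0032  0.0359  0.0025] [ 0.0019 -0.0028 -0.0016]
```

Call:
drive_tool:
  slide:
    - [-0.001, 0, 0.001]
    - [-0.002, 0.003, 0.0015]
    - [-0.002, 0.006, 0.0015]
    - [-0.002, 0.009, 0.0015]
    - [-0.002, 0.012, 0.0015]
    - [-0.002, 0.016, 0.0015]
    - [-0.002, 0.016, 0.0015]
    - [-0.002, 0.016, 0.0015]
  rotation:
    - [0, 0, 0]
    - [0, 0, 0]
    - [0, 0, 0]
    - [0, 0, 0]
    - [0, 0, 0]
    - [0, 0, 0]
    - [0, 0, 0]
    - [0, 0, 0]

```text
clock: 22.4
eef_pos: [0.5179, 0.0425, 0.1106]
tool_rot: [-0.007, 0.921, 0.004, 0.39]
ft_force: [0.2, 0.8, -3.6]
grip_width: 0.0453
grasp_force: 65.2
```

```bash
python3 s.py [.5044,.0474,.1539] [.5044,.0474,.142]
```

```text
22.4 bar [0.5041 0.0422 0.1539] rot err [ 0.0016 -0.0028 -0.0018] j [ 0.129  0.073 -1.001 -0.301 -0.08   0.08 ] F [ 0.24  0.79 -3.58]
[.5044,.0474,.1539] [-0.0012  0.0204  0.001 ] [ 0.0016 -0.0028 -0.0018]
[.5044,.0474,.142] [ 0.0342 -0.      0.0331] [0. 0. 0.]
```

Call:
drive_tool:
  slide:
    - [0, 0.004, 0]
    - [0, 0.008, 0]
    - [0, 0.012, 0]
    - [0, 0.016, 0]
    - [-0.001, 0.0204, 0.001]
    - [-0.001, 0.0204, 0.001]
    - [-0.001, 0.0204, 0.001]
    - [-0.001, 0.0204, 0.001]
  rotation:
    - [0, 0, 0]
    - [0, 0, 0]
    - [0, 0, 0]
    - [0, 0, 0]
    - [0, 0, 0]
    - [0, 0, 0]
    - [0, 0, 0]
    - [0, 0, 0]

```text
clock: 23.4
eef_pos: [0.5181, 0.0476, 0.1106]
tool_rot: [-0.007, 0.921, 0.004, 0.39]
ft_force: [-0.5, -0.4, -4.2]
grip_width: 0.0455
grasp_force: 65.2
```

Call:
drive_tool:
  slide:
    - [0.003, 0, 0.003]
    - [0.007, 0, 0.007]
    - [0.011, 0, 0.0105]
    - [0.015, 0, 0.0145]
    - [0.019, 0, 0.0185]
    - [0.0215, 0, 0.021]
    - [0.0215, 0, 0.021]
    - [0.0215, 0, 0.021]
  rotation:
    - [0, 0, 0]
    - [0, 0, 0]
    - [0, 0, 0]
    - [0, 0, 0]
    - [0, 0, 0]
    - [0, 0, 0]
    - [0, 0, 0]
    - [0, 0, 0]

```text
clock: 24.4
eef_pos: [0.5183, 0.0477, 0.1033]
tool_rot: [-0.007, 0.921, 0.004, 0.39]
ft_force: [-1.9, -0.3, -2.4]
grip_width: 0.045
grasp_force: 65.2
```

```bash
python3 s.py [.5044,.0474,.142]
python3 - <<'E'
from h import *
a=shot('scene');b=shot('top')
im=lambda c,x,y,w,h:cv2.resize(c['image'][y:y+h,x:x+w,::-1],(400,400),interpolation=cv2.INTER_CUBIC)
cv2.imwrite('pics/p4.png',np.hstack([im(a,230,150,50,50),im(b,225,205,50,50)]))
E
```

```text
24.4 bar [0.5046 0.0474 0.1466] rot err [ 0.0017 -0.0017 -0.002 ] j [ 0.145  0.099 -1.008 -0.334 -0.092  0.091] F [-1.89 -0.26 -2.38]
[.5044,.0474,.142] [ 0.0137 -0.0002  0.0123] [ 0.0017 -0.0017 -0.002 ]
```

View pics/p4.png

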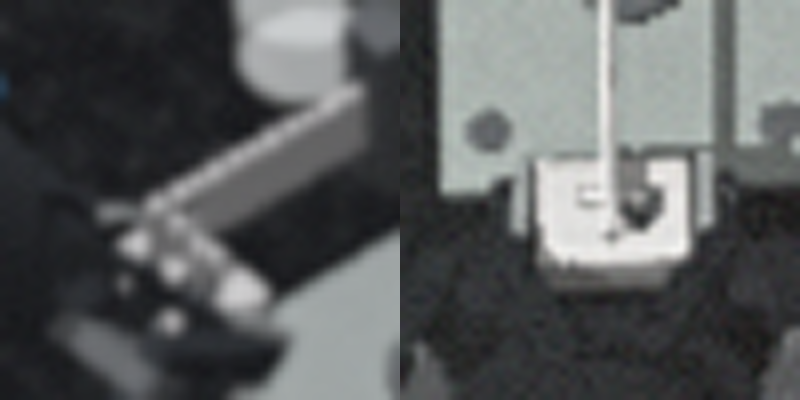

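The top crop shows the tip (590,195) on one side of the lug and the stem (640,205) on the other, so the bar is through the hole. I lower it, set the hook upright again, and watch the force.

Run:
```python
from h import *
p=now()
for z,T in((.1455,47),(.144,48.5),(.1425,50),(.1415,50)): print(z,*step(p,bar([.5044,.0474,z],T)))
```

```text
0.1455 [ 0.0008 -0.      0.004 ] [ 0.0016 -0.0366 -0.002 ]
0.144 [ 0.0009 -0.      0.0103] [ 0.0015 -0.089  -0.0021]
0.1425 [ 0.0009 -0.      0.0165] [ 0.0015 -0.1414 -0.0021]
0.1415 [ 0.0038 -0.      0.0193] [ 0.0015 -0.1414 -0.0021]
```

Call:
drive_tool:
  slide:
    - [0.001, 0, 0.004]
    - [0.001, 0, 0.007]
    - [0.001, 0, 0.0105]
    - [0.001, 0, 0.0135]
    - [0.001, 0, 0.0165]
    - [0.0025, 0, 0.018]
    - [0.0038, 0, 0.0193]
    - [0.0038, 0, 0.0193]
  rotation:
    - [0, -0.035, 0]
    - [0, -0.06, 0]
    - [0, -0.09, 0]
    - [0, -0.115, 0]
    - [0, -0.141, 0]
    - [0, -0.141, 0]
    - [0, -0.141, 0]
    - [0, -0.141, 0]

```text
clock: 25.5
eef_pos: [0.5215, 0.0477, 0.0995]
tool_rot: [-0.007, 0.906, 0.004, 0.423]
ft_force: [1.0, -0.4, -0.3]
grip_width: 0.0454
grasp_force: 65.4
```

```bash
sed -i 's/T=46,yaw=.9/T=50,yaw=.9/' h.py;  python3 s.py
```

```text
25.5 bar [0.5047 0.0474 0.1417] rot err [ 0.0016  0.0004 -0.0022] j [ 0.151  0.163 -1.077 -0.537 -0.102  0.088] F [ 1.04 -0.43 -0.29]
```

The lug now carries the weight (wrist Fz about 0), so I release.

Call:
drive_tool:
  slide:
    - [0, 0, 0]
    - [0, 0, 0]
    - [0, 0, 0]
    - [0, 0, 0]
    - [0, 0, 0]
    - [0, 0, 0]
    - [0, 0, 0]
    - [0, 0, 0]
  rotation:
    - [0, 0, 0]
    - [0, 0, 0]
    - [0, 0, 0]
    - [0, 0, 0]
    - [0, 0, 0]
    - [0, 0, 0]
    - [0, 0, 0]
    - [0, 0, 0]
  gripper: 1

```text
clock: 26.5
eef_pos: [0.521, 0.0477, 0.099]
tool_rot: [-0.007, 0.906, 0.004, 0.422]
ft_force: [0.1, -0.3, 0.3]
grip_width: 0.0855
grasp_force: 0.0
```

```bash
python3 s.py
python3 - <<'E'
from h import *
a=shot('scene');b=shot('top')
im=lambda c,x,y,w,h:cv2.resize(c['image'][y:y+h,x:x+w,::-1],(400,400),interpolation=cv2.INTER_CUBIC)
cv2.imwrite('pics/p5.png',np.hstack([im(a,220,145,64,64),im(b,219,198,64,64)]))
p=now();c=p
# retreat: x back with less tilt
for t in (pose(p[0]+[-.055,0,.04],40,.9),pose(p[0]+[-.11,0,.08],25,.9)): print(*step(p,t))
E
```

```text
26.5 bar [0.5042 0.0473 0.1412] rot err [ 0.0014 -0.0015 -0.0021] j [ 0.151  0.163 -1.078 -0.537 -0.102  0.088] F [ 0.11 -0.29  0.34]
[ 0.019   0.0036 -0.2713] [ 0.0016  0.3476 -0.0019]
[ 0.0381  0.0073 -0.5427] [ 0.0019  0.8712 -0.0017]
```

View pics/p5.png

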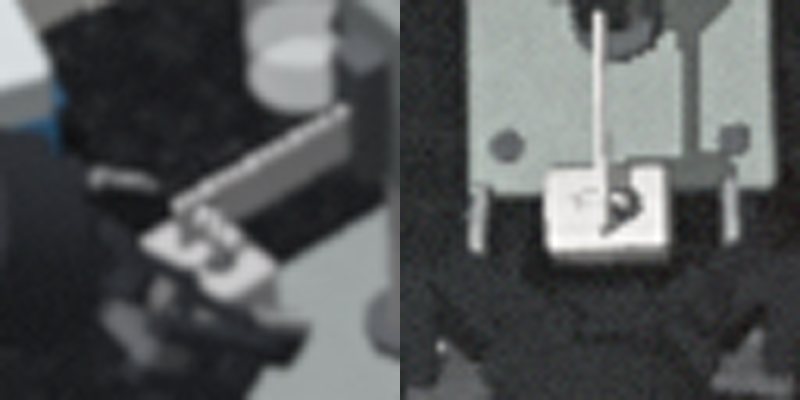

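The hook hangs in the lug's hole with the fingers open and clear of it: top crop block (608,210), fingers (480,220) and (730,210). I retreat backwards while reducing the tilt.

Call:
drive_tool:
  slide:
    - [0.001, 0, -0.01]
    - [0.003, 0, -0.04]
    - [0.006, 0.001, -0.08]
    - [0.009, 0.002, -0.13]
    - [0.012, 0.003, -0.18]
    - [0.015, 0.003, -0.22]
    - [0.018, 0.004, -0.26]
    - [0.019, 0.004, -0.271]
  rotation:
    - [0, 0.06, 0]
    - [0, 0.12, 0]
    - [0, 0.17, 0]
    - [0, 0.22, 0]
    - [0, 0.27, 0]
    - [0, 0.31, 0]
    - [0, 0.34, 0]
    - [0, 0.348, 0]

```text
clock: 27.6
eef_pos: [0.4661, 0.0478, 0.1396]
tool_rot: [-0.007, 0.94, 0.003, 0.342]
ft_force: [0.1, 0.3, -0.0]
grip_width: 0.0853
grasp_force: 0.0
```

Run:
```python
from h import *
p=now();o=bot.get_obs();print(p[0],o['joint_pos'].round(3),o['ft_force'])
print(*step(p,pose(p[0]+[-.07,0,.06],20,.9)))
```

```text
[0.46608755 0.04780895 0.1396212 ] [ 0.163 -0.13  -0.948  0.06  -0.093  0.114] [ 0.13675486  0.26034544 -0.0051853 ]
[ 0.0599  0.0047 -0.3639] [ 0.0024  0.7    -0.0015]
```

Call:
drive_tool:
  slide:
    - [0.005, 0, -0.04]
    - [0.015, 0, -0.1]
    - [0.025, 0, -0.16]
    - [0.035, 0, -0.22]
    - [0.045, 0, -0.28]
    - [0.055, 0, -0.33]
    - [0.06, 0, -0.36]
    - [0.06, 0, -0.364]
  rotation:
    - [0, 0.02, 0]
    - [0, 0.08, 0]
    - [0, 0.2, 0]
    - [0, 0.35, 0]
    - [0, 0.5, 0]
    - [0, 0.62, 0]
    - [0, 0.69, 0]
    - [0, 0.7, 0]

```text
clock: 28.6
eef_pos: [0.3967, 0.0466, 0.1992]
tool_rot: [-0.008, 0.985, 0.002, 0.173]
ft_force: [0.8, 0.5, -0.8]
grip_width: 0.0852
grasp_force: 0.0
```

Call:
drive_tool:
  slide:
    - [0, 0, 0]
    - [0, 0, 0]
    - [0, 0, 0]
    - [0, 0, 0]
    - [0, 0, 0]
    - [0, 0, 0]
    - [0, 0, 0]
    - [0, 0, 0]
  rotation:
    - [0, 0, 0]
    - [0, 0, 0]
    - [0, 0, 0]
    - [0, 0, 0]
    - [0, 0, 0]
    - [0, 0, 0]
    - [0, 0, 0]
    - [0, 0, 0]

```text
clock: 29.6
eef_pos: [0.3961, 0.0466, 0.1991]
tool_rot: [-0.008, 0.985, 0.002, 0.173]
ft_force: [0.2, 0.2, 0.8]
grip_width: 0.0853
grasp_force: 0.0
```

Run:
```python
from h import *
a=shot('scene');b=shot('top')
P=cloud(a)[140:215,230:300].reshape(-1,3)
S=P[(abs(P[:,1]-.046)<.004)&(P[:,2]>.12)&(P[:,2]<.18)&(P[:,0]>.51)&(P[:,0]<.55)]
print('lug z',np.percentile(S[:,2],[5,95]))
im=lambda c,x,y,w,h:cv2.resize(c['image'][y:y+h,x:x+w,::-1],(400,400),interpolation=cv2.INTER_CUBIC)
cv2.imwrite('pics/p6.png',np.hstack([im(a,220,145,80,80),cv2.resize(b['image'][100:320,170:450,::-1],(400,400))]))
```

```text
lug z [0.13341715 0.15903823]
```

View pics/p6.png

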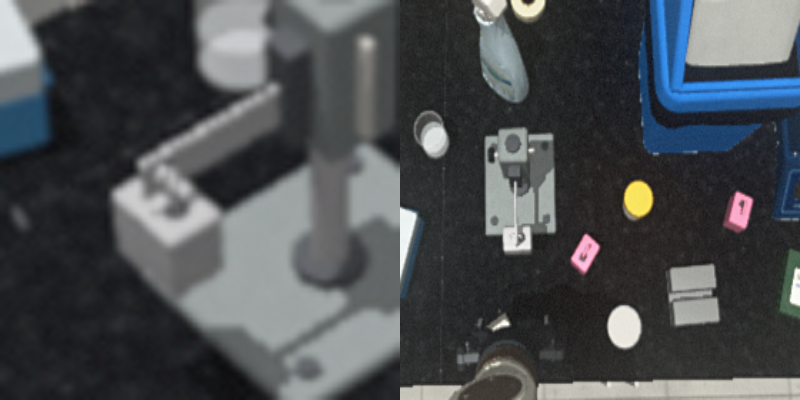

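The block hangs upright from the lug hole (left crop (165,220)) and the lug is about 7 mm down. The visible bystanders stand where they were, and the gripper is well clear. I hand in.

```bash
python3 -c "
from workcell import bot
print(bot.job_done())"
```

```text
the job is handed in; nothing more can be done
None
```

The S-hook hangs freely from the hole in the balance lug, the sprung lug is about 7 mm down and carrying it, and the gripper is clear. I handed the job in after about 30 s; the bench timer was partly hidden under the arm in the last picture, so I couldn't check its position, and the other bystanders looked unmoved.

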